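# Tip the blank barrow into a crate and stack the next crate on its lugs

### The arm

A 6-joint arm with a two-finger parallel gripper is mounted at the origin on the work surface. World frame = base frame: x ahead of the robot, y to its left, z up, the work surface at z = 0. Lengths are in mm, angles in rad, forces in N, time in s.
With the tool pointing down it reaches from about 325 to 850 mm from the base axis. Payload 4.4 kg.
Tool frame: the origin (TCP) lies on the centre line of the jaws, within the pads' length; the fingertips stand 17 mm ahead of it and the grasp point (between the pads) lies 2 mm behind it; z points along the fingers, y is the line along which they close (so a half turn about z gives the same grasp; the last joint's range is limited). The gripper opens to 94 mm and grips with 3 to 60 N. Pads are 16 mm wide; open, the fingers measure 119 mm over their backs; the gripper's body (75 mm by 177 mm) begins 78 mm behind the grasp point.
Start: joints at [0.994, 0.207, 1.542, -0, 1.393, -0.15], TCP at [238.036, 523.418, 222.447] pointing down, gripper open.
Joint ranges: [-2.73, 2.73], [-0.86, 2.22], [0.23, 2.46], [-1.11, 4.25], [0.08, 2.63], [-2.82, 2.82]. Speed limits (rad/s): [2.79, 2.79, 3.14, 3.14, 3.14, 3.14].

### API

Orientations are given as a unit quaternion [x, y, z, w].
In Python, from bench import * gives the robot as it stands. The module is installed in compiled form; this text tells all that it offers.
- The arm moves only by the tool send_rows, never from a script. Its argument "increments" is a list of rows, each a list of 3 entries, a list of its own where there are three numbers: the shift along the tool's x, y, z in mm, then the turn, a rotation vector about the tool's x, y, z in degrees, then the gripper command: -1 is shut, 1 is fully open, values between are in proportion. A call has 1 to 8 rows; each row is the pose to reach, as a shift and turn from the pose commanded when the call began, along the tool's axes at that moment; what a row does not reach only later rows make up. A row lasts 1/12 s, in which the tool goes at most 41.7 mm and 7.16 degrees, less where a joint would pass 70% of its speed; a pose out of reach is approached as far as the arm can. A call with a gripper value outside its range is refused whole. The fingers move at their own pace and stop on an object; "grip_force" is the grip in N (left out, the last holds). Time passes only in rows, so rows that repeat a pose let the fingers close. It gives the time, the measured TCP pose, the force and the opening at its end, in the units of the state.
- read_state(): the state, without advancing time (a new reading comes with each control period).
- grab_frame(name): name is "side" or "top"; returns the picture (400x640x3 uint8, blue, green, red); there is no depth.
- calibration(name): a dict with "fx", "fy", "cx", "cy" (pixels), "world_from_camera" (4x4, takes a point from camera to world coordinates). Camera axes: x right, y down, z forward; pixel columns grow to the right and rows downward; lengths in mm; the calibration is good to about 2 mm. A picture is of the moment at which its call begins. calibration takes no time and is no camera call.
- close_job(): hands the job in, once; it reports no verdict.
The state is a dict: "t": time; "joints": joint angles; "dq": joint speeds; "effort": joint torques, N m; "position": TCP position; "ee_rot": TCP orientation; "force": force on the tool from outside, world axes, zero at the start; "moment": the same for the moment, N m; "width": finger opening in mm.
Only numpy, scipy, OpenCV 4.12 (cv2) and the standard library are available. Lean on these libraries where they do the work, as an engineer would, in place of code of your own. Each camera call takes 0.05 s, during which the arm holds its last target. There are 200 camera calls.

### The job

Wheel the bench barrow up to the crate in front of its nose, lift the handle so that it tips over its wheels and all four steel blanks slide into the crate, then lower it gently until it stands on its legs again and let go. Then set the spare crate down on the filled one, turned end for end from it so that it stands level on the rim lugs instead of nesting down on the blanks. Leave the other tools on the bench where they are, and do not fling or drop the barrow or the crate.

Things in the scene. Friction and masses are not known exactly. Their poses are not given: they have to be found in the camera images.
- barrow: shop-made bench barrow with a sheet-steel tub, 0.8 kg; origin on the bench midway under the axle, x forward to the nose, y left, z up (upright while it stands). In mm: free-turning wheels 100 across, 22 wide, at y +-40; legs at x -150; tub x -178 to 30, y +-50, floor z 100, rim z 158; shafts at y +-62. Blanks start sliding when tilted 40 to 50 degrees; up to about 65 it falls back if let go
- barrow_handle (a point): middle of the barrow's handle, a round crossbar 16 mm thick along the barrow's y, 110 mm clear between the shafts, 285 mm behind the axle, 125 mm above the bench when standing, 105 mm clear to the tub. It may turn between the fingers
- barrow_axle (a point): middle of the axle, 50 mm above the bench while the wheels are on it
- barrow_lip (a point): middle of the pouring lip at the nose: 30 mm ahead of the axle and 155 mm above the bench when standing. With the barrow tilted 62 degrees it is 107 mm ahead and 73 mm above the bench and all blanks slide off; at 68 degrees it is down to the crate's rim height
- blank0: a sawn steel blank in the barrow's tub, 28 x 40 x 10 mm flat bar, about 90 g; origin at the centre of its underside
- blank1: a sawn steel blank in the barrow's tub, 18 x 36 x 18 mm square bar, about 90 g; origin at the centre of its underside
- blank2: a sawn steel blank in the barrow's tub, 18 x 36 x 18 mm square bar, about 90 g; origin at the centre of its underside
- blank3: a sawn steel blank in the barrow's tub, 28 x 40 x 10 mm flat bar, about 90 g; origin at the centre of its underside
- crate: grey stack-nest crate that gets the blanks, loose, 15 to 65 mm ahead of the wheels, -x end towards them. 180 (x) x 140 x 60 mm high, 0.24 kg; origin centre of underside. Rim band 9 mm thick, 16 high; opening 162 x 122; walls taper to a 150 x 110 foot. Lugs, tops 10 mm below the rim's top, reach in from the ends to 64 mm from the centre: two at +x (y +-40, 18 wide), one 30 wide at -x (y 0)
- crate_two (a point): middle of the rim's top at that crate's two-lug (+x) end. A like crate put in the same way round nests, its foot's pockets passing the lugs (underside 25 mm above this one's); turned end for end (180 degrees about z) its foot rests on the lugs, underside 50 mm above this one's, with 6 mm play each way
- spare: the spare crate, empty, same make, size, axes and lugs as crate, on the bench to the robot's left, facing roughly (within 1.05 rad) the same way as it. No lugs on its long sides: the rim can be pinched there from above, at the middle. The tin stands close by one long side, the low file lies along the other
- spare_two (a point): middle of the rim's top at the two-lug (+x) end of the spare crate, 60 mm above its underside
- tin: an upright steel tin of cutting paste with a paper band, 66 mm across, 108 mm high, close by one long side of the spare crate; origin at the centre of its base
- file: a flat file with a round wooden handle lying along the other long side of the spare crate (at either side, as the tin and the file change places), 250 mm long, at most 27 mm high; origin on the bench near its middle, x axis towards the blade's end
- hammer: a ball hammer lying on the bench beyond the barrow, about 290 mm long and under 50 mm high; origin under its middle, x axis towards the head
- grinder: an angle grinder lying at the back, about 310 mm long, 70 mm high; origin under its middle, x axis towards the disc
- wirebrush: a wooden-handled wire brush lying on the robot's side of the barrow, 260 mm long, 35 mm high; origin under its middle, x axis towards the bristles
- magnet: a red triangular welding magnet standing on its edge, 90 x 22 mm, 90 mm high; origin at the centre of its underside, x axis along it
- earmuffs: black ear defenders lying at the back right, about 160 x 160 mm, 72 mm high; origin under the line between the cups, x axis towards the headband
Not all that is in view belongs to the job. What is shaped like the crate but green or orange is not meant.

How it is judged:
By the outcome, as a careful person would: the job done as asked, in the order asked, and still so for the second after the job is handed in, with the robot touching nothing.
It also fails if it takes over 61 s, if anything falls off the work surface, if the arm or the gripper's body presses on something with over 40 N, if the wrist force passes 120 N, or if a joint passes its speed limit or range.

## Working session

There is one attempt and no reset: what is moved stays moved. The work goes in short steps, Python scripts to look and compute and a tool call to move; the robot and the scene stay as the last step left them, time stands still between calls to the robot, and variables do not carry over. Pictures are saved under pics/ and viewed, on a budget of 10 in all, crops included, one or two more only if the job needs it, and the job is handed in when it is done.

Besides the shell and the picture viewer there is one more tool, called after "Call:" by a JSON object that holds its "name" and its "arguments". send_rows: Moves the arm, as the interface text tells. Its arguments: {"type":"object","properties":{"increments":{"type":"array","items":{"type":"array"}},"grip_force":{"type":"number"}},"required":["increments"]}

```bash
mkdir -p pics; cat > h.py <<'E'
from bench import *
import numpy as np, cv2
from scipy.spatial.transform import Rotation as R
def ray(name,u,v):
    c=calibration(name);M=np.array(c["world_from_camera"])
    d=M[:3,:3]@np.array([(u-c["cx"])/c["fx"],(v-c["cy"])/c["fy"],1]);return M[:3,3],d
def pl(name,u,v,z):
    o,d=ray(name,u,v);return (o+d*(z-o[2])/d[2]).round(1)
def tri(a,b):
    o1,d1=ray("top",*a);o2,d2=ray("side",*b)
    t=np.linalg.lstsq(np.c_[d1,-d2],o2-o1,rcond=None)[0]
    p,q=o1+d1*t[0],o2+d2*t[1];return ((p+q)/2).round(1),round(np.linalg.norm(p-q),1)
def proj(name,p):
    c=calibration(name);M=np.linalg.inv(np.array(c["world_from_camera"]));q=M[:3,:3]@np.array(p,float)+M[:3,3]
    return np.round([c["fx"]*q[0]/q[2]+c["cx"],c["fy"]*q[1]/q[2]+c["cy"]],1)
E
python3 - <<'E'
from h import *
for n in("top","side"):
    cv2.imwrite(f"pics/{n}0.png",grab_frame(n)); c=calibration(n); print(n,c["fx"],np.array(c["world_from_camera"]).round(2).tolist())
s=read_state();print(s)
E
```

```text
top 364.43911444716576 [[-0.03, -0.99, 0.12, 319.29], [-1.0, 0.03, 0.02, 12.9], [-0.02, -0.12, -0.99, 1328.28], [0.0, 0.0, 0.0, 1.0]]
side 437.3942474411907 [[0.98, -0.12, 0.13, 298.29], [-0.17, -0.75, 0.63, -877.77], [0.02, -0.65, -0.76, 1205.7], [0.0, 0.0, 0.0, 1.0]]
{'t': 0.1, 'joints': array([ 9.93498119e-01,  2.07353002e-01,  1.54277908e+00, -2.89764626e-05,
        1.39348291e+00, -1.50501454e-01]), 'dq': array([ 0.00063038,  0.00015975, -0.00429894,  0.00083234,  0.00132016,
       -0.00111803]), 'effort': array([ 2.35258958e-04, -3.71867251e+01, -2.82293862e+01,  7.00520212e-02,
        3.11677437e-02, -2.40543602e-05]), 'position': array([237.6699805 , 522.83592648, 221.4117177 ]), 'ee_rot': array([ 2.11779787e-01,  9.77316888e-01, -9.50025682e-04, -3.46570856e-04]), 'force': array([-0.29177507, -0.32856441, -0.14501922]), 'moment': array([ 0.02323841, -0.05681657,  0.00048034]), 'width': 93.82198052435403}
```

View pics/top0.png

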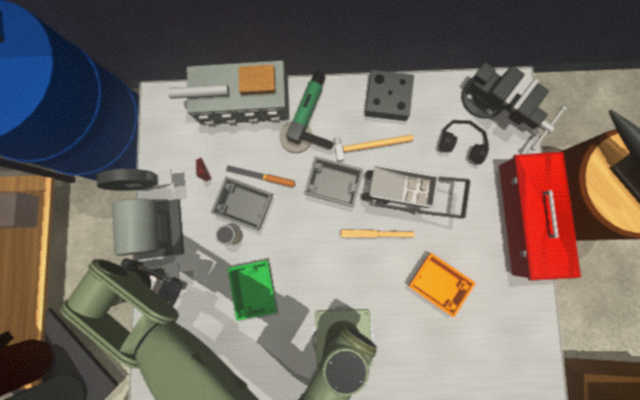

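View pics/side0.png

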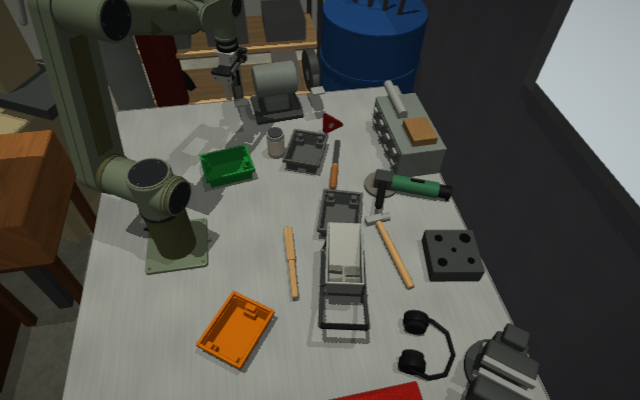

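Grey crate at top px (334,182) sits before the barrow nose, so it is the crate. The grey one at (242,203), between tin (229,235) and file (262,177), is the spare. The green (253,289) and orange (441,284) crates aren't meant. The barrow spans (370–468,195), with its handle at (466,197). Next is one close crop.

```bash
python3 - <<'E'
import cv2,numpy as np
a=cv2.imread("pics/top0.png")[140:255,200:480]
b=cv2.imread("pics/side0.png")[120:345,260:400]
a=cv2.resize(a,None,fx=2.85,fy=2.85,interpolation=cv2.INTER_CUBIC)
cv2.imwrite("pics/c0.png",a)
E
```

```text
(no output)
```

View pics/c0.png

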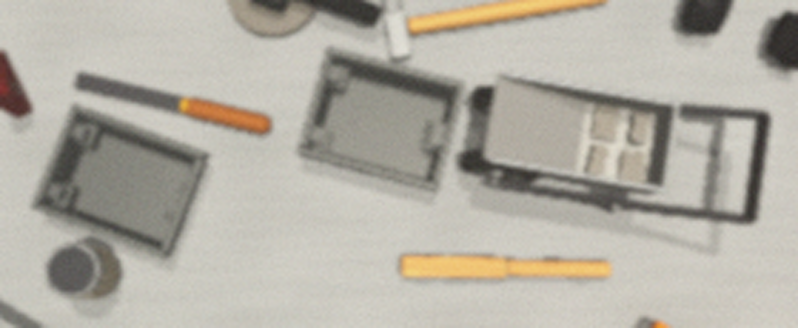

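The crop confirms it: crate rim corners are at crop (330,48),(463,85),(437,190),(300,152), with its two-lug end to the left. Spare rim corners are at (75,107),(209,155),(170,256),(35,207), also two-lug end left. The handle runs (768,112)–(752,220) and the lip (503,78)–(485,160).

```bash
python3 - <<'E'
from h import *
f=lambda u,v,z: pl("top",200+u/2.85,140+v/2.85,z)
def crate(n,C):
    P=np.array([f(*c,60) for c in C]); c=P.mean(0); two=(P[0]+P[3])/2; one=(P[1]+P[2])/2; d=two-one
    print(n,"c",c,"yaw",np.degrees(np.arctan2(d[1],d[0])),"L",np.linalg.norm(d),"W",np.linalg.norm((P[0]+P[1]-P[2]-P[3])/2)); 
crate("crate",[(330,48),(463,85),(437,190),(300,152)])
crate("spare",[(75,107),(209,155),(170,256),(35,207)])
h1,h2=f(768,112,125),f(752,220,125); l1,l2=f(503,78,156),f(485,160,156)
print("handle",(h1+h2)/2,h1,h2,"lip",(l1+l2)/2,l1,l2)
d=(l1+l2-h1-h2)/2;print("len",np.linalg.norm(d[:2]),"yaw",np.degrees(np.arctan2(d[1],d[0])))
b=(l1-l2);print("w",np.linalg.norm(b),np.degrees(np.arctan2(b[1],b[0])))
print("tin top",f(73,270,108))
for p in [(h1+h2)/2,(l1+l2)/2]: print(proj("side",p))
s=read_state();print(R.from_quat(s["ee_rot"]).as_matrix().round(3).tolist())
E
```

```text
crate c [545.275  14.6    60.   ] yaw 72.33131243080423 L 173.7985112134164 W 135.71456259370248
spare c [477.85  338.675  60.   ] yaw 68.5125043948254 L 179.63508148465877 W 133.0138432645265
handle [ 463.35 -421.    125.  ] [ 526. -435.  125.] [ 400.7 -407.   125. ] lip [ 523.3 -113.   156. ] [ 570.4 -125.4  156. ] [ 476.2 -100.6  156. ]
len 313.7801818152319 yaw 78.9855055032063
w 97.40985576418845 -14.74955048192006
tin top [367.9 384.5 108. ]
[344.4 327. ]
[343.1 223.1]
[[-0.91, 0.414, -0.001], [0.414, 0.91, -0.002], [0.0, -0.002, -1.0]]
```

Call:
{"name": "send_rows", "arguments": {"increments": [[[-10, -13, 0], [0, 0, 0], 0], [[-30, -38, 0], [0, 0, 0], 0], [[-54, -70, 0], [0, 0, 0], 0], [[-78, -101, 0], [0, 0, 0], 0], [[-102, -132, 0], [0, 0, 0], 0], [[-126, -163, 0], [0, 0, 0], 0], [[-150, -194, 0], [0, 0, 0], 0], [[-174, -225, 0], [0, 0, 0], 0]], "grip_force": 30}}

```text
t: 0.77
position: [302.9, 244.8, 222.0]
ee_rot: [0.211, 0.977, -0.0, -0.0]
force: [0.5, -0.7, -0.3]
width: 47.7
```

Call:
{"name": "send_rows", "arguments": {"increments": [[[-24, -31, 0], [0, 0, 0], 0], [[-48, -62, 0], [0, 0, 0], 0], [[-72, -93, 0], [0, 0, 0], 0], [[-96, -124, 0], [0, 0, 0], 0], [[-120, -155, 0], [0, 0, 0], 0], [[-144, -186, 0], [0, 0, 0], 0], [[-168, -217, 0], [0, 0, 0], 0], [[-192, -248, 0], [0, 0, 0], 0]]}}

```text
t: 1.43
position: [375.1, -60.6, 222.3]
ee_rot: [0.212, 0.977, 0.0, 0.0]
force: [1.9, 0.0, -0.2]
width: 47.0
```

Call:
{"name": "send_rows", "arguments": {"increments": [[[-24, -31, 0], [0, 0, -2], 0], [[-48, -62, 0], [0, 0, -4], 0], [[-72, -93, 0], [0, 0, -6], 0], [[-96, -124, 0], [0, 0, -8], 0], [[-120, -155, 0], [0, 0, -10], 0], [[-144, -186, 0], [0, 0, -12], 0], [[-168, -217, 0], [0, 0, -12], 0], [[-182, -235, 0], [0, 0, -12], 0]]}}

```text
t: 2.1
position: [443.7, -351.6, 221.7]
ee_rot: [0.11, 0.994, -0.0, -0.0]
force: [0.3, -0.0, 0.4]
width: 46.4
```

```bash
cat >> h.py <<'E'
def st(target=None):
    s=read_state();M=R.from_quat(s["ee_rot"]).as_matrix();p=s["position"]
    print("t",round(s["t"],2),"p",p.round(1),"yawY",round(np.degrees(np.arctan2(M[1,1],M[0,1])),1),"z",M[:,2].round(3),"F",s["force"].round(1),"w",round(s["width"],1),"q",s["joints"].round(2))
    if target is not None: print("shift",(M.T@(np.array(target)-p)).round(1))
    return s,M
E
python3 - <<'E'
from h import *
st([463,-421,123])
E
```

```text
t 2.1 p [ 443.7 -351.6  221.7] yawY 77.4 z [-0.    -0.001 -1.   ] F [ 0.3 -0.   0.4] w 46.4 q [-0.82  0.19  1.56 -0.    1.39 -2.17]
shift [-33.9 -63.4  98.7]
```

Call:
{"name": "send_rows", "arguments": {"increments": [[[-14, -26, 10], [0, 0, 0], 0], [[-28, -52, 20], [0, 0, 0], 0], [[-34, -64, 35], [0, 0, 0], 0], [[-34, -64, 45], [0, 0, 0], 0], [[-34, -64, 45], [0, 0, 0], 0]]}}

```text
t: 2.52
position: [461.4, -416.1, 173.4]
ee_rot: [0.109, 0.994, 0.003, -0.003]
force: [-0.9, 0.6, 0.3]
width: 46.9
```

```bash
python3 - <<'E'
from h import *
st([463,-421,123])
a=grab_frame("side")[270:370,290:420];b=grab_frame("top")[150:250,350:480]
cv2.imwrite("pics/c1.png",cv2.resize(np.hstack([a,b]),None,fx=3,fy=3,interpolation=cv2.INTER_CUBIC))
E
```

```text
t 2.52 p [ 461.4 -416.1  173.4] yawY 77.5 z [-0.005  0.006 -1.   ] F [-0.9  0.6  0.3] w 46.9 q [-0.87  0.35  1.47  0.    1.33 -2.23]
shift [-2.9 -4.7 50.4]
```

View pics/c1.png

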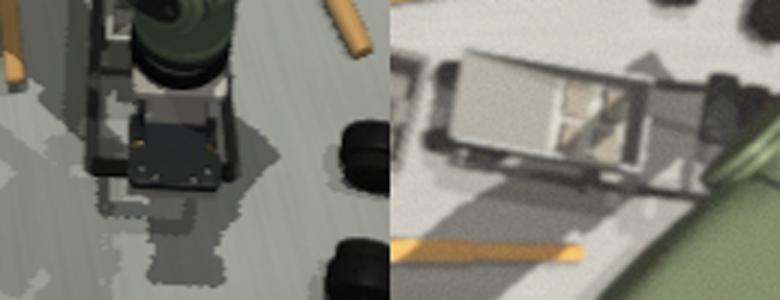

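The side crop shows the bar ends at (88,175) and (237,178), so its middle is at side px (344,329). My estimate predicted (344,327), so I'm descending.

Call:
{"name": "send_rows", "arguments": {"increments": [[[-2, -4, 20], [0, 0, 0], 0], [[-2, -4, 40], [0, 0, 0], 0], [[-2, -4, 50], [0, 0, 0], 0], [[-2, -4, 50], [0, 0, 0], 0], [[-2, -4, 50], [0, 0, 0], -1], [[-2, -4, 50], [0, 0, 0], -1], [[-2, -4, 50], [0, 0, 0], -1], [[-2, -4, 50], [0, 0, 0], -1]]}}

```text
t: 3.28
position: [465.0, -422.3, 129.0]
ee_rot: [0.108, 0.994, -0.0, 0.001]
force: [1.5, 5.3, -0.8]
width: 24.0
```

```bash
python3 - <<'E'
from h import *
st([463,-421,123])
E
```

```text
t 3.28 p [ 465.  -422.3  129. ] yawY 77.5 z [ 0.002 -0.001 -1.   ] F [ 1.5  5.3 -0.8] w 24.0 q [-0.88  0.4   1.49  0.    1.25 -2.23]
shift [2.3 0.9 6. ]
```

Call:
{"name": "send_rows", "arguments": {"increments": [[[0, 0, 3], [0, 0, 0], -1], [[0, 0, 5], [0, 0, 0], -1], [[0, 0, 5], [0, 0, 0], -1], [[0, 0, 5], [0, 0, 0], -1]]}}

```text
t: 3.62
position: [464.8, -423.0, 123.5]
ee_rot: [0.109, 0.994, -0.001, 0.001]
force: [-0.2, 0.1, 4.4]
width: 15.2
```

```bash
python3 - <<'E'
from h import *
st([463,-421,123])
E
```

```text
t 3.62 p [ 464.8 -423.   123.5] yawY 77.5 z [ 0.001 -0.002 -1.   ] F [-0.2  0.1  4.4] w 15.2 q [-0.88  0.41  1.5  -0.    1.24 -2.23]
shift [2.2 1.6 0.5]
```

Call:
{"name": "send_rows", "arguments": {"increments": [[[0, 1, -5], [0, 0, 0], -1], [[0, 5, -15], [0, 0, 0], -1], [[0, 10, -25], [0, 0, 0], -1], [[0, 16, -39], [0, 0, 0], -1], [[0, 23, -53], [0, 0, 0], -1], [[0, 31, -67], [0, 0, 0], -1], [[0, 40, -80], [0, 0, 0], -1], [[0, 51, -93], [0, 0, 0], -1]]}}

```text
t: 4.28
position: [475.5, -371.8, 217.4]
ee_rot: [0.109, 0.994, -0.001, 0.0]
force: [0.3, 0.1, -6.3]
width: 14.8
```

Call:
{"name": "send_rows", "arguments": {"increments": [[[0, 8, -10], [0, 0, 0], -1], [[0, 16, -20], [0, 0, 0], -1], [[0, 24, -30], [0, 0, 0], -1], [[0, 33, -39], [0, 0, 0], -1], [[0, 42, -48], [0, 0, 0], -1], [[0, 51, -57], [0, 0, 0], -1], [[0, 57, -61], [0, 0, 0], -1], [[0, 62, -65], [0, 0, 0], -1]]}}

```text
t: 4.95
position: [489.0, -311.2, 281.5]
ee_rot: [0.108, 0.994, -0.0, 0.0]
force: [-1.7, -3.4, -1.1]
width: 15.1
```

```bash
python3 - <<'E'
from h import *
s,M=st()
d=np.array([.208,.978,0]);r=np.array([465,-423,0])
from math import *
up=s["position"][2]-123.5
th=[t for t in np.arange(0,66,.25) if 285*sin(radians(t))-75*(1-cos(radians(t)))<=up][-1]
dy=285*(1-cos(radians(th)))+75*sin(radians(th))
print("tilt",th,"axle fwd",(s["position"]-r)@d-dy)
a=grab_frame("side")[160:360,250:430];b=grab_frame("top")[130:250,290:480]
cv2.imwrite("pics/c2.png",np.hstack([cv2.resize(a,(360,400)),cv2.resize(b,(440,400))]))
E
```

```text
t 4.95 p [ 489.  -311.2  281.5] yawY 77.6 z [ 0.001 -0.001 -1.   ] F [-1.7 -3.4 -1.1] w 15.1 q [-0.72  0.18  1.46 -0.    1.51 -2.07]
tilt 37.5 axle fwd 9.823081575657625
```

View pics/c2.png

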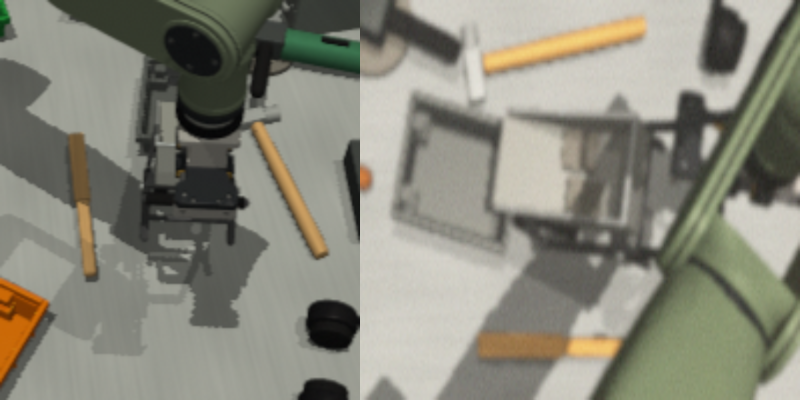

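```bash
python3 - <<'E'
from h import *
f=lambda u,v,z: pl("top",290+(u-360)*190/440,130+v*.3,z)
l=[f(508,108,116),f(495,210,116)];print(l,(l[0]+l[1])/2)
C=[f(412,92,60),f(393,215,60),f(500,250,60)];print(C)
g=[proj("top",(545.3,14.6,60)+s*90*np.array([.304,.953,0])+t*70*np.array([-.953,.304,0])) for s in(1,-1) for t in(1,-1)]
print(g,[((p[0]-290)*440/190+360,(p[1]-130)/.3) for p in g])
print((C[0]+C[2])/2)
E
```

```text
[array([598.8, -54.5, 116. ]), array([494.6, -31.7, 116. ])] [546.7 -43.1 116. ]
[array([634.4,  89.1,  60. ]), array([502.5, 121.3,  60. ]), array([460.1, -39.7,  60. ])]
[array([304.1, 193.5]), array([315.2, 156.1]), array([353.5, 207.4]), array([364. , 169.6])] [(np.float64(392.6526315789474), np.float64(211.66666666666669)), (np.float64(418.35789473684207), np.float64(86.99999999999999)), (np.float64(507.0526315789474), np.float64(258.00000000000006)), (np.float64(531.3684210526316), np.float64(132.0))]
[547.25  24.7   60.  ]
```

Call:
{"name": "send_rows", "arguments": {"increments": [[[-3, 0, 0], [0, 0, -1], -1], [[-8, 0, 0], [0, 0, -2.5], -1], [[-13, 0, 0], [0, 0, -4], -1], [[-16, 0, 0], [0, 0, -5], -1], [[-16, 0, 0], [0, 0, -5], -1]]}}

```text
t: 5.47
position: [504.9, -315.3, 279.6]
ee_rot: [0.064, 0.998, 0.001, -0.0]
force: [0.4, -2.7, -1.1]
width: 14.9
```

```bash
python3 - <<'E'
from h import *
s,M=st()
a=grab_frame("side")[170:300,280:400];b=grab_frame("top")[140:240,290:410]
cv2.imwrite("pics/c3.png",np.hstack([cv2.resize(a,(360,390)),cv2.resize(b,(440,390))]))
E
```

```text
t 5.47 p [ 504.9 -315.3  279.6] yawY 82.6 z [-0.     0.001 -1.   ] F [ 0.4 -2.7 -1.1] w 14.9 q [-0.7   0.21  1.42  0.    1.51 -2.15]
```

View pics/c3.png

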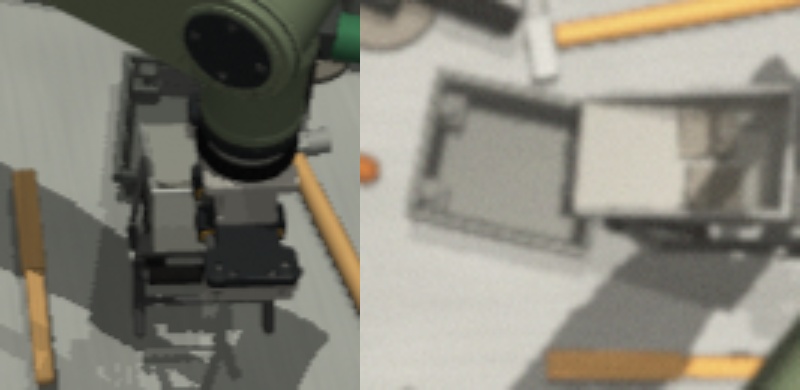

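```bash
python3 - <<'E'
from h import *
f=lambda u,v,z: pl("top",290+(u-360)*120/440,140+v*100/390,z)
l=(f(580,102,116)+f(575,212,116))/2; t=f(580,102,116)-f(575,212,116);print("lip",l,np.degrees(np.arctan2(t[1],t[0]))+90,np.linalg.norm(t))
C=[f(440,72,60),f(410,215,60),f(583,250,60)];print(C, (C[0]+C[2])/2,[np.linalg.norm(C[i]-C[i+1]) for i in(0,1)])
for i in (83,86):
  d=np.array([np.cos(np.radians(i)),np.sin(np.radians(i))]);n=np.array([-d[1],d[0]]);v=((C[0]+C[2])/2-l)[:2];print(i,v@d,v@n)
E
```

```text
lip [538.15 -36.75 116.  ] 85.19204603696953 96.640053807932
[array([631.3,  91.5,  60. ]), array([500.4, 123.5,  60. ]), array([463.2, -41.1,  60. ])] [547.25  25.2   60.  ] [np.float64(134.7546288629819), np.float64(168.7512962913174)]
83 62.59724511916674 -1.4823641559871645
86 62.43387682466766 -4.756419308915864
```

Call:
{"name": "send_rows", "arguments": {"increments": [[[0, 5, -4], [0, 0, 0], -1], [[0, 10, -7.5], [0, 0, 0], -1], [[0, 15.5, -11], [0, 0, 0], -1], [[0, 21, -15], [0, 0, 0], -1], [[0, 26.5, -18], [0, 0, 0], -1], [[0, 32, -21.5], [0, 0, 0], -1], [[0, 37.5, -24.5], [0, 0, 0], -1], [[0, 43, -28], [0, 0, 0], -1]]}}

```text
t: 6.23
position: [510.0, -272.0, 309.1]
ee_rot: [0.065, 0.998, -0.0, 0.0]
force: [-0.8, -3.6, 1.1]
width: 15.0
```

Call:
{"name": "send_rows", "arguments": {"increments": [[[0, 5.5, -3], [0, 0, 0], -1], [[0, 11.5, -5.5], [0, 0, 0], -1], [[0, 17.5, -8.5], [0, 0, 0], -1], [[0, 23, -11], [0, 0, 0], -1], [[0, 29, -13.5], [0, 0, 0], -1], [[0, 35, -15.5], [0, 0, 0], -1], [[0, 41, -18], [0, 0, 0], -1], [[0, 47.5, -20], [0, 0, 0], -1]]}}

```text
t: 6.9
position: [516.3, -225.1, 329.2]
ee_rot: [0.065, 0.998, -0.0, 0.0]
force: [-0.2, -3.7, 4.1]
width: 15.1
```

```bash
python3 - <<'E'
from h import *
s,M=st();print("up",s["position"][2]-123.5)
E
```

```text
t 6.9 p [ 516.3 -225.1  329.2] yawY 82.5 z [ 0.001 -0.001 -1.   ] F [-0.2 -3.7  4.1] w 15.1 q [-0.56  0.12  1.42 -0.    1.6  -2.01]
up 205.7437996968942
```

Call:
{"name": "send_rows", "arguments": {"increments": [[[0, 6, -2], [0, 0, 0], -1], [[0, 12, -3.5], [0, 0, 0], -1], [[0, 17, -5], [0, 0, 0], -1], [[0, 22, -6], [0, 0, 0], -1], [[0, 22, -6], [0, 0, 0], -1], [[0, 22, -6], [0, 0, 0], -1], [[0, 22, -6], [0, 0, 0], -1], [[0, 22, -6], [0, 0, 0], -1]]}}

```text
t: 7.57
position: [519.4, -203.7, 335.7]
ee_rot: [0.065, 0.998, -0.001, 0.001]
force: [-0.8, -5.2, 6.9]
width: 15.2
```

```bash
python3 - <<'E'
from h import *
s,M=st();print("up",s["position"][2]-123.5)
a=grab_frame("side")[170:300,280:400];b=grab_frame("top")[140:240,290:410]
cv2.imwrite("pics/c4.png",np.hstack([cv2.resize(a,(360,390)),cv2.resize(b,(440,390))]))
E
```

```text
t 7.57 p [ 519.4 -203.7  335.7] yawY 82.6 z [ 0.002 -0.001 -1.   ] F [-0.8 -5.2  6.9] w 15.2 q [-0.53  0.1   1.43 -0.    1.61 -1.97]
up 212.22022032268973
```

View pics/c4.png

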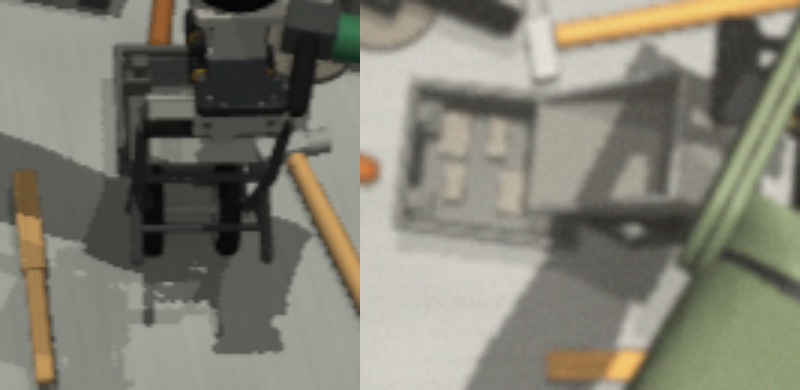

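All four blanks are in the crate, at right-crop px (455,130),(497,135),(453,182),(510,190). I'm lowering the barrow by reversing the tilt.

Call:
{"name": "send_rows", "arguments": {"increments": [[[0, -8, 2], [0, 0, 0], -1], [[0, -20, 5.5], [0, 0, 0], -1], [[0, -34, 10], [0, 0, 0], -1], [[0, -46, 15], [0, 0, 0], -1], [[0, -58, 20], [0, 0, 0], -1], [[0, -69.5, 26], [0, 0, 0], -1], [[0, -81, 32], [0, 0, 0], -1], [[0, -92, 39], [0, 0, 0], -1]]}}

```text
t: 8.33
position: [506.4, -296.1, 294.3]
ee_rot: [0.065, 0.998, 0.0, -0.0]
force: [0.4, 0.4, -0.9]
width: 15.2
```

Call:
{"name": "send_rows", "arguments": {"increments": [[[0, -10.5, 7], [0, 0, 0], -1], [[0, -21, 15], [0, 0, 0], -1], [[0, -31, 23], [0, 0, 0], -1], [[0, -40.5, 31.5], [0, 0, 0], -1], [[0, -50, 40.5], [0, 0, 0], -1], [[0, -59, 49.5], [0, 0, 0], -1], [[0, -67, 59.5], [0, 0, 0], -1], [[0, -75, 69.5], [0, 0, 0], -1]]}}

```text
t: 9.0
position: [497.0, -369.9, 224.8]
ee_rot: [0.065, 0.998, 0.0, -0.0]
force: [0.9, -0.3, -1.8]
width: 15.1
```

Call:
{"name": "send_rows", "arguments": {"increments": [[[0, -7.5, 10.5], [0, 0, 0], -1], [[0, -14.5, 21], [0, 0, 0], -1], [[0, -21, 32], [0, 0, 0], -1], [[0, -27.5, 43.5], [0, 0, 0], -1], [[0, -33, 55], [0, 0, 0], -1], [[0, -37, 64.5], [0, 0, 0], -1], [[0, -40, 71.5], [0, 0, 0], -1], [[0, -43, 79], [0, 0, 0], -1]]}}

```text
t: 9.67
position: [491.5, -411.9, 145.9]
ee_rot: [0.065, 0.998, 0.0, -0.0]
force: [-0.1, 0.3, -1.7]
width: 14.7
```

```bash
python3 - <<'E'
from h import *
s,M=st();print("up",s["position"][2]-123.5)
E
```

```text
t 9.67 p [ 491.5 -411.9  145.9] yawY 82.6 z [-0.     0.001 -1.   ] F [-0.1  0.3 -1.7] w 14.7 q [-0.83  0.41  1.44  0.    1.29 -2.27]
up 22.429209725424187
```

Call:
{"name": "send_rows", "arguments": {"increments": [[[0, -2, 5], [0, 0, 0], -1], [[0, -3, 9], [0, 0, 0], -1], [[0, -4, 13], [0, 0, 0], -1], [[0, -5, 16], [0, 0, 0], -1], [[0, -5.5, 18], [0, 0, 0], -1], [[0, -6, 19.5], [0, 0, 0], -1], [[0, -6.5, 21], [0, 0, 0], -1], [[0, -6.5, 21], [0, 0, 0], -1]]}}

```text
t: 10.33
position: [491.2, -422.7, 130.2]
ee_rot: [0.065, 0.998, -0.005, 0.001]
force: [-4.7, -2.9, 8.7]
width: 14.9
```

```bash
python3 - <<'E'
from h import *
s,M=st();print("up",s["position"][2]-123.5)
E
```

```text
t 10.33 p [ 491.2 -422.7  130.2] yawY 82.5 z [ 0.002 -0.01  -1.   ] F [-4.7 -2.9  8.7] w 14.9 q [-0.84  0.43  1.44 -0.01  1.26 -2.28]
up 6.747527995238471
```

Call:
{"name": "send_rows", "arguments": {"increments": [[[0, 0, -2], [0, 0, 0], -1], [[0, 0, -4], [0, 0, 0], -1], [[0, 0, -4], [0, 0, 0], -1]]}}

```text
t: 10.58
position: [491.4, -420.6, 133.1]
ee_rot: [0.065, 0.998, -0.003, 0.001]
force: [-3.2, -1.6, 5.9]
width: 14.6
```

```bash
python3 - <<'E'
from h import *
s,M=st()
a=grab_frame("side")[180:350,280:410];b=grab_frame("top")[140:240,290:480]
cv2.imwrite("pics/c5.png",np.hstack([cv2.resize(a,None,fx=2.4,fy=2.4),cv2.resize(b,(480,408))]))
E
```

```text
t 10.58 p [ 491.4 -420.6  133.1] yawY 82.6 z [ 0.002 -0.006 -1.   ] F [-3.2 -1.6  5.9] w 14.6 q [-0.84  0.43  1.44 -0.    1.26 -2.28]
```

View pics/c5.png

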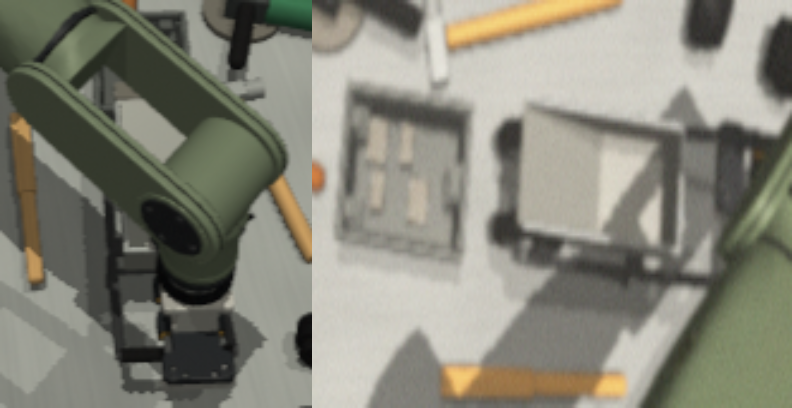

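Call:
{"name": "send_rows", "arguments": {"increments": [[[0, 0, -2], [0, 0, 0], -1], [[0, 0, -4], [0, 0, 0], -1], [[0, 0, -4], [0, 0, 0], -1]]}}

```text
t: 10.93
position: [491.4, -418.9, 135.3]
ee_rot: [0.065, 0.998, -0.001, 0.001]
force: [-1.3, -0.9, 5.4]
width: 15.0
```

```bash
python3 - <<'E'
from h import *
s,M=st()
E
```

```text
t 10.93 p [ 491.4 -418.9  135.3] yawY 82.6 z [ 0.001 -0.002 -1.   ] F [-1.3 -0.9  5.4] w 15.0 q [-0.84  0.43  1.44 -0.    1.27 -2.28]
```

Call:
{"name": "send_rows", "arguments": {"increments": [[[0, 0, 0], [0, 0, 0], -0.6], [[0, 0, 0], [0, 0, 0], -0.5], [[0, 0, 0], [0, 0, 0], -0.4], [[0, 0, 0], [0, 0, 0], -0.3], [[0, 0, 0], [0, 0, 0], -0.2], [[0, 0, 0], [0, 0, 0], -0.1]], "grip_force": 10}}

```text
t: 11.43
position: [490.6, -418.2, 133.4]
ee_rot: [0.065, 0.998, 0.0, -0.0]
force: [-0.6, 0.6, 0.2]
width: 40.3
```

```bash
python3 - <<'E'
from h import *
s,M=st()
E
```

```text
t 11.43 p [ 490.6 -418.2  133.4] yawY 82.6 z [-0.001  0.    -1.   ] F [-0.6  0.6  0.2] w 40.3 q [-0.84  0.43  1.44 -0.    1.27 -2.28]
```

Call:
{"name": "send_rows", "arguments": {"increments": [[[0, 0, -25], [0, 0, 0], -0.1], [[0, 0, -55], [0, 0, 0], -0.1], [[0, 0, -85], [0, 0, 0], -0.1], [[0, 8, -105], [0, 0, 0], -0.1], [[0, 30, -110], [0, 0, 0], -0.1], [[0, 62, -110], [0, 0, 0], -0.1], [[0, 98, -110], [0, 0, 0], -0.1], [[0, 135, -110], [0, 0, 0], -0.1]]}}

```text
t: 12.1
position: [508.2, -283.8, 244.1]
ee_rot: [0.066, 0.998, -0.0, 0.0]
force: [-0.3, 0.3, -0.2]
width: 42.5
```

Call:
{"name": "send_rows", "arguments": {"increments": [[[0, 36, 0], [0, 0, 0], -0.1], [[0, 72, 0], [0, 0, 0], -0.1], [[0, 108, 0], [0, 0, 0], -0.1], [[0, 144, 0], [0, 0, 0], -0.1], [[0, 180, 0], [0, 0, 0], -0.1], [[0, 216, 0], [0, 0, 0], -0.1], [[0, 252, 0], [0, 0, 0], -0.1], [[0, 288, 0], [0, 0, 0], -0.1]]}}

```text
t: 12.77
position: [545.6, 2.8, 244.0]
ee_rot: [0.065, 0.998, -0.0, 0.0]
force: [1.5, -0.3, -0.3]
width: 42.3
```

Call:
{"name": "send_rows", "arguments": {"increments": [[[6, 34, 0], [0, 0, -7], -0.1], [[12, 68, 0], [0, 0, -14], -0.1], [[18, 102, 0], [0, 0, -21], -0.1], [[24, 136, 0], [0, 0, -28], -0.1], [[30, 170, 0], [0, 0, -35], -0.1], [[36, 200, 0], [0, 0, -42], -0.1], [[42, 225, 0], [0, 0, -49], -0.1], [[46, 240, 0], [0, 0, -56], -0.1]]}}

```text
t: 13.43
position: [530.5, 247.8, 243.8]
ee_rot: [-0.415, 0.91, 0.0, 0.0]
force: [-0.0, -0.8, 0.6]
width: 42.2
```

```bash
python3 - <<'E'
from h import *
s,M=st([539,315,120])
cv2.imwrite("pics/top1.png",grab_frame("top"));cv2.imwrite("pics/side1.png",grab_frame("side"))
a=cv2.imread("pics/top1.png")[140:260,205:385];cv2.imwrite("pics/c6.png",cv2.resize(a,None,fx=4.4,fy=4.4,interpolation=cv2.INTER_CUBIC))
E
```

```text
t 13.43 p [530.5 247.8 243.8] yawY 139.0 z [-0.     0.001 -1.   ] F [-0.  -0.8  0.6] w 42.2 q [ 0.29  0.21  1.49  0.    1.44 -2.14]
shift [-56.2  37.6 123.8]
```

View pics/c6.png

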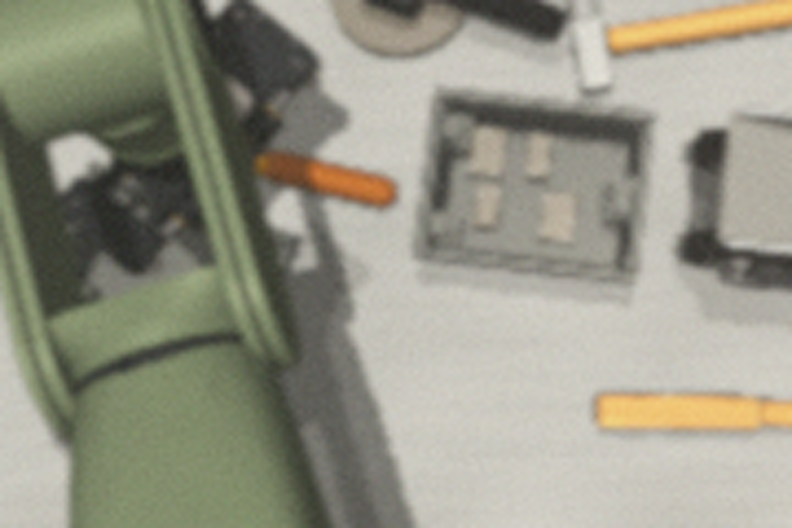

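```bash
python3 - <<'E'
from h import *
f=lambda u,v,z: pl("top",205+u/4.4,140+v/4.4,z)
def crate(P):
    P=np.array(P);c=P.mean(0); d=(P[0]+P[3]-P[1]-P[2])/2;w=(P[0]+P[1]-P[2]-P[3])/2
    print("c",c.round(1),"yaw",np.degrees(np.arctan2(d[1],d[0])).round(1),np.degrees(np.arctan2(w[1],w[0])).round(1)+90,"L",np.linalg.norm(d).round(1),"W",np.linalg.norm(w).round(1))
crate([f(*c,60) for c in[(438,92),(653,113),(636,274),(418,260)]])
# gradient-based edges: rim outer edges along profiles in both images
def prof(img,c,yaw,half,ax):
    d=np.array([np.cos(np.radians(yaw)),np.sin(np.radians(yaw))]);n=np.array([-d[1],d[0]])
    a,b=(d,n) if ax==0 else (n,d)
    g=cv2.cvtColor(img,cv2.COLOR_BGR2GRAY).astype(np.float32)
    out=[]
    for sgn in(1,-1):
        t=np.arange(half-22,half+23,1.)
        acc=[]
        for o in np.linspace(-45,45,31):
            q=np.array([proj("top",[*(np.array(c)+sgn*k*a+o*b),60]) for k in t],np.float32)
            acc.append(cv2.remap(g,q[:,0].reshape(1,-1),q[:,1].reshape(1,-1),cv2.INTER_LINEAR)[0])
        out.append(np.mean(acc,0)[::3].round().astype(int))
    return out
for nm,c,y in(("top1",(545,27),84.5),("top0",(478,339),69)):
    im=cv2.imread(f"pics/{nm}.png")
    for ax,h in((0,90),(1,70)): print(nm,ax,*prof(im,c,y,h,ax))
E
```

```text
c [544.9  40.5  60. ] yaw 83.4 82.0 L 174.4 W 134.7
top1 0 [142 136 134 133 128 118 106  98  96 103 115 130 146 164 181] [134 151 167 183 192 196 196 196 196 194 188 176 159 135 110]Traceback (most recent call last):
  File "<stdin>", line 23, in <module>
  File "<stdin>", line 17, in prof
  File "h.py", line 14, in proj
    c=calibration(name);M=np.linalg.inv(np.array(c["world_from_camera"]));q=M[:3,:3]@np.array(p,float)+M[:3,3]
ValueError: time passes only in moves, steps and waits
```

```bash
python3 - <<'E'
from h import *
K=calibration("top");Mi=np.linalg.inv(np.array(K["world_from_camera"]))
def pj(P):
    q=P@Mi[:3,:3].T+Mi[:3,3];return np.float32(np.c_[K["fx"]*q[:,0]/q[:,2]+K["cx"],K["fy"]*q[:,1]/q[:,2]+K["cy"]])
def edges(img,c,yaw):
    g=cv2.GaussianBlur(cv2.cvtColor(img,cv2.COLOR_BGR2GRAY).astype(np.float32),(0,0),.7)
    d=np.array([np.cos(np.radians(yaw)),np.sin(np.radians(yaw))]);n=np.array([-d[1],d[0]])
    for nm,a,b,h,s in(("+x",d,n,90,40),("-x",-d,n,90,40),("+y",n,d,70,60),("-y",-n,d,70,60)):
        r=[]
        for grp in(-1,0,1):
            t=np.arange(h-15,h+16,.5);acc=[]
            for o in grp*s+np.linspace(-12,12,9):
                q=pj(np.c_[np.array(c)+t[:,None]*a+o*b,np.full(len(t),60.)])
                acc.append(cv2.remap(g,q[:,:1].T.copy(),q[:,1:].T.copy(),cv2.INTER_LINEAR)[0])
            p=np.mean(acc,0);e=np.gradient(p);i=e.argmax();r.append((t[i],round(float(e[i]),1)))
        print(nm,r)
edges(cv2.imread("pics/top1.png"),(545,40),83);print()
edges(cv2.imread("pics/top0.png"),(478,339),69)
E
```

```text
+x [(np.float64(92.0), 3.3), (np.float64(84.5), 3.3), (np.float64(95.0), 2.7)]
-x [(np.float64(81.0), 3.4), (np.float64(85.5), 2.5), (np.float64(79.5), 3.7)]
+y [(np.float64(74.5), 2.0), (np.float64(71.5), 2.4), (np.float64(69.5), 2.4)]
-y [(np.float64(62.5), 3.8), (np.float64(64.5), 3.8), (np.float64(66.0), 3.7)]

+x [(np.float64(94.0), 3.3), (np.float64(89.5), 3.5), (np.float64(94.5), 3.2)]
-x [(np.float64(91.5), 3.5), (np.float64(91.0), 3.6), (np.float64(91.0), 3.9)]
+y [(np.float64(63.0), 3.1), (np.float64(62.0), 3.2), (np.float64(63.0), 2.7)]
-y [(np.float64(69.0), 3.5), (np.float64(69.5), 3.7), (np.float64(72.0), 3.9)]
```

```bash
python3 - <<'E'
import cv2,numpy as np
s1=cv2.imread("pics/side1.png")[170:250,310:375];s0=cv2.imread("pics/side0.png")[120:184,277:342];t1=cv2.imread("pics/top1.png")[152:212,292:362]
r=lambda a,f:cv2.resize(a,None,fx=f,fy=f,interpolation=cv2.INTER_LANCZOS4)
A=r(s1,6);B=r(s0,6);C=r(t1,6)  # 390x480, 390x384, 420x360
o=np.zeros((600,800,3),np.uint8);A=A[:300];o[:300,:390]=A;o[:384,400:790]=B[:384,:390];C=r(t1,5);o[300:600,:350]=C
cv2.imwrite("pics/c7.png",o)
E
```

```text
(no output)
```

View pics/c7.png

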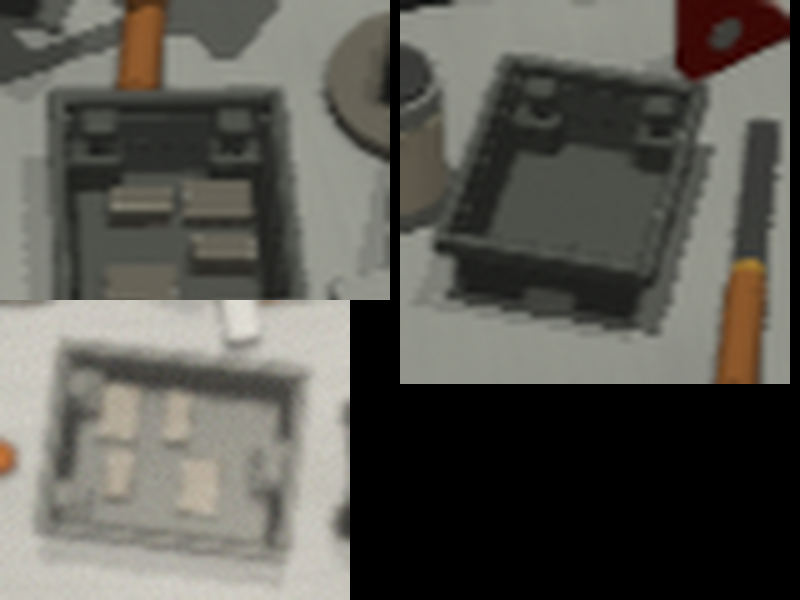

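```bash
python3 - <<'E'
from h import *
px=lambda u,v,f,ox,oy:(ox+(u+.5)/f-.5,oy+(v+.5)/f-.5)
def rep(n,P):
    P=np.array(P);c=P.mean(0); d=(P[0]+P[3]-P[1]-P[2])/2;w=(P[0]+P[1]-P[2]-P[3])/2
    print(n,"c",c.round(1),"yaw",np.degrees(np.arctan2(d[1],d[0])).round(1),np.degrees(np.arctan2(w[1],w[0])).round(1)+90,"L",np.linalg.norm(d).round(1),"W",np.linalg.norm(w).round(1));print(P.round(0)[:,:2].tolist(),"two",(P[0]+P[3])/2)
rep("crate top",[pl("top",*px(u,v-300,5,292,152),60) for u,v in[(62,345),(306,372),(288,552),(38,533)]])
a,b=[pl("side",*px(u,v,6,310,170),60) for u,v in[(50,90),(284,88)]]
e=b-a;print("crate two side",a,b,(a+b)/2,np.linalg.norm(e),np.degrees(np.arctan2(e[1],e[0]))+90)
# order two-end right(+x world),one-end right,one-end left,two-end left
rep("spare side",[pl("side",*px(u-400,v,6,277,120),60) for u,v in[(707,85),(653,268),(436,238),(503,57)]])
rep("spare top",[pl("top",200+u/2.85,140+v/2.85,60) for u,v in[(75,107),(209,155),(170,256),(35,207)]])
E
```

```text
crate top c [546.   42.4  60. ] yaw 82.6 81.9 L 175.3 W 132.6
[[624.0, 120.0], [599.0, -53.0], [471.0, -36.0], [490.0, 139.0]] two [557.25 129.4   60.  ]
crate two side [491.6 137.5  60. ] [628.  117.3  60. ] [559.8 127.4  60. ] 137.88763541376724 81.57607571119331
spare side c [479.8 339.7  60. ] yaw 68.3 69.7 L 172.8 W 136.3
[[576.0, 396.0], [512.0, 236.0], [384.0, 283.0], [448.0, 444.0]] two [511.65 419.95  60.  ]
spare top c [477.8 338.7  60. ] yaw 68.5 68.3 L 179.6 W 133.0
[[573.0, 398.0], [507.0, 230.0], [383.0, 280.0], [449.0, 447.0]] two [510.75 422.25  60.  ]
```

Call:
{"name": "send_rows", "arguments": {"increments": [[[-14, 9, 15], [0, 0, -5], -0.1], [[-28, 18, 40], [0, 0, -10], -0.1], [[-42, 27, 70], [0, 0, -15], -0.1], [[-56, 36, 95], [0, 0, -19.7], -0.1], [[-56, 36, 120], [0, 0, -19.7], -0.1], [[-56, 36, 130], [0, 0, -19.7], -0.1], [[-56, 36, 130], [0, 0, -19.7], -0.1], [[-56, 36, 130], [0, 0, -19.7], -0.1]], "grip_force": 45}}

```text
t: 14.2
position: [541.5, 309.7, 114.0]
ee_rot: [-0.56, 0.829, -0.0, -0.0]
force: [-0.0, 1.0, -0.3]
width: 42.2
```

```bash
python3 - <<'E'
from h import *
s,M=st([540,314,58])
E
```

```text
t 14.2 p [541.5 309.7 114. ] yawY 158.1 z [-0.001 -0.001 -1.   ] F [-0.   1.  -0.3] w 42.2 q [ 0.38  0.41  1.51 -0.    1.22 -2.38]
shift [-3.5  3.  56. ]
```

Call:
{"name": "send_rows", "arguments": {"increments": [[[-3, 3, 18], [0, 0, -0.5], -0.1], [[-3, 3, 36], [0, 0, -0.5], -0.1], [[-3, 3, 50], [0, 0, -0.5], -0.1], [[-3, 3, 56], [0, 0, -0.5], -0.1], [[-3, 3, 56], [0, 0, -0.5], -0.1]]}}

```text
t: 14.62
position: [539.2, 314.0, 57.3]
ee_rot: [-0.564, 0.826, 0.0, -0.001]
force: [0.5, -0.3, -0.0]
width: 42.4
```

Call:
{"name": "send_rows", "arguments": {"increments": [[[0, 0, 0], [0, 0, 0], -1], [[0, 0, 0], [0, 0, 0], -1], [[0, 0, 0], [0, 0, 0], -1], [[0, 0, 0], [0, 0, 0], -1], [[0, 0, 0], [0, 0, 0], -1], [[0, 0, 0], [0, 0, 0], -1], [[0, 0, 0], [0, 0, 0], -1], [[0, 0, 0], [0, 0, 0], -1]]}}

```text
t: 15.28
position: [539.7, 315.2, 58.8]
ee_rot: [-0.564, 0.825, 0.0, 0.0]
force: [-2.3, 0.4, 6.2]
width: 10.8
```

```bash
python3 - <<'E'
from h import *
s,M=st([540,314,58])
E
```

```text
t 15.28 p [539.7 315.2  58.8] yawY 158.7 z [ 0.     0.001 -1.   ] F [-2.3  0.4  6.2] w 10.8 q [ 0.39  0.48  1.54  0.    1.12 -2.38]
shift [ 1.  -0.7  0.8]
```

Call:
{"name": "send_rows", "arguments": {"increments": [[[0, 0, 0], [0, 0, 0], -1], [[0, 0, 0], [0, 0, 0], -1], [[0, 0, -3], [0, 0, 0], -1], [[0, 0, -8], [0, 0, 0], -1], [[0, 0, -15], [0, 0, 0], -1], [[0, 0, -22], [0, 0, 0], -1], [[0, 0, -30], [0, 0, 0], -1], [[0, 0, -35], [0, 0, 0], -1]]}}

```text
t: 15.95
position: [540.2, 314.8, 94.3]
ee_rot: [-0.565, 0.825, -0.0, 0.001]
force: [-0.1, 0.1, -2.6]
width: 10.3
```

```bash
python3 - <<'E'
from h import *
s,M=st();print(s["moment"].round(2))
cv2.imwrite("pics/side2.png",grab_frame("side"));cv2.imwrite("pics/top2.png",grab_frame("top"))
E
```

```text
t 15.95 p [540.2 314.8  94.3] yawY 158.8 z [ 0.002  0.    -1.   ] F [-0.1  0.1 -2.6] w 10.3 q [ 0.39  0.44  1.52 -0.    1.18 -2.38]
[ 0.06 -0.09  0.04]
```

Call:
{"name": "send_rows", "arguments": {"increments": [[[0, 0, -12], [0, 0, 0], -1], [[0, 0, -28], [0, 0, 0], -1], [[0, 0, -46], [0, 0, 0], -1], [[0, 0, -64], [0, 0, 0], -1], [[0, 0, -82], [0, 0, 0], -1], [[0, 0, -100], [0, 0, 0], -1], [[0, 0, -115], [0, 0, 0], -1], [[0, 0, -122], [0, 0, 0], -1]]}}

```text
t: 16.72
position: [540.7, 315.2, 218.2]
ee_rot: [-0.565, 0.825, -0.0, 0.002]
force: [0.9, -0.1, -2.1]
width: 10.2
```

Call:
{"name": "send_rows", "arguments": {"increments": [[[4, 0, 0], [0, 0, 2], -1], [[10, -1, 0], [0, 0, 6], -1], [[18, -2, 0], [0, 0, 11], -1], [[27, -4, 0], [0, 0, 16], -1], [[37, -5, 0], [0, 0, 22], -1], [[47, -7, 0], [0, 0, 28], -1], [[57, -8, 0], [0, 0, 34], -1], [[67, -10, 0], [0, 0, 40], -1]]}}

```text
t: 17.38
position: [523.8, 248.1, 214.4]
ee_rot: [-0.246, 0.969, -0.0, -0.001]
force: [1.3, -0.0, -2.0]
width: 10.3
```

Call:
{"name": "send_rows", "arguments": {"increments": [[[6, -6, 0], [0, 0, 5], -1], [[11, -13, 0], [0, 0, 10], -1], [[17, -19, 0], [0, 0, 15], -1], [[22, -25, 0], [0, 0, 20], -1], [[28, -32, 0], [0, 0, 25], -1], [[34, -38, 0], [0, 0, 30], -1], [[39, -44, 0], [0, 0, 35], -1], [[45, -51, 0], [0, 0, 40], -1]]}}

```text
t: 18.05
position: [508.9, 181.9, 214.5]
ee_rot: [0.1, 0.995, -0.0, -0.001]
force: [-0.7, 0.2, -2.1]
width: 10.2
```

Call:
{"name": "send_rows", "arguments": {"increments": [[[0, -8, 0], [0, 0, 5], -1], [[0, -17, 0], [0, 0, 10], -1], [[1, -25, 0], [0, 0, 15], -1], [[1, -34, 0], [0, 0, 20], -1], [[1, -42, 0], [0, 0, 25], -1], [[1, -51, 0], [0, 0, 30], -1], [[2, -59, 0], [0, 0, 35], -1], [[2, -68, 0], [0, 0, 40], -1]]}}

```text
t: 18.72
position: [493.5, 115.7, 214.5]
ee_rot: [0.434, 0.901, -0.0, -0.001]
force: [0.6, -0.5, -2.0]
width: 10.0
```

```bash
python3 - <<'E'
from h import *
s,M=st([481.6,49.7,216])
E
```

```text
t 18.72 p [493.5 115.7 214.5] yawY 38.5 z [-0.002  0.    -1.   ] F [ 0.6 -0.5 -2. ] w 10.0 q [ 0.06  0.07  1.71  0.    1.36 -0.61]
shift [-44.2 -50.4  -1.5]
```

Call:
{"name": "send_rows", "arguments": {"increments": [[[-6, -7, 0], [0, 0, 6], -1], [[-12, -14, 0], [0, 0, 12], -1], [[-18, -21, 0], [0, 0, 18], -1], [[-24, -28, 0], [0, 0, 24], -1], [[-30, -35, 0], [0, 0, 30], -1], [[-36, -42, 0], [0, 0, 36], -1], [[-41, -47, 0], [0, 0, 42], -1], [[-44, -50, 0], [0, 0, 46.7], -1]]}}

```text
t: 19.38
position: [482.1, 49.8, 214.5]
ee_rot: [0.756, 0.654, -0.001, -0.001]
force: [-0.8, 0.0, -2.1]
width: 10.1
```

Call:
{"name": "send_rows", "arguments": {"increments": [[[0, 0, 8], [0, 0, 0], -1], [[0, 0, 20], [0, 0, 0], -1], [[0, 0, 34], [0, 0, 0], -1], [[0, 0, 46], [0, 0, 0], -1], [[0, 0, 54], [0, 0, 0], -1], [[0, 0, 58], [0, 0, 0], -1], [[0, 0, 58], [0, 0, 0], -1], [[0, 0, 58], [0, 0, 0], -1]]}}

```text
t: 20.05
position: [483.1, 50.6, 157.0]
ee_rot: [0.754, 0.657, -0.0, -0.0]
force: [0.1, -0.5, -1.9]
width: 10.0
```

```bash
python3 - <<'E'
from h import *
s,M=st([481.6,49.7,109])
a=grab_frame("side")[130:250,270:400];b=grab_frame("top")[140:230,290:400]
cv2.imwrite("pics/side3.png",grab_frame("side"))
cv2.imwrite("pics/c8.png",np.hstack([cv2.resize(a,(390,360),interpolation=cv2.INTER_CUBIC),cv2.resize(b,(410,360),interpolation=cv2.INTER_CUBIC)]))
E
```

```text
t 20.05 p [483.1  50.6 157. ] yawY -7.9 z [-0.  0. -1.] F [ 0.1 -0.5 -1.9] w 10.0 q [-0.07  0.08  1.83  0.    1.23  0.06]
shift [-1.1 -1.3 48. ]
```

View pics/c8.png

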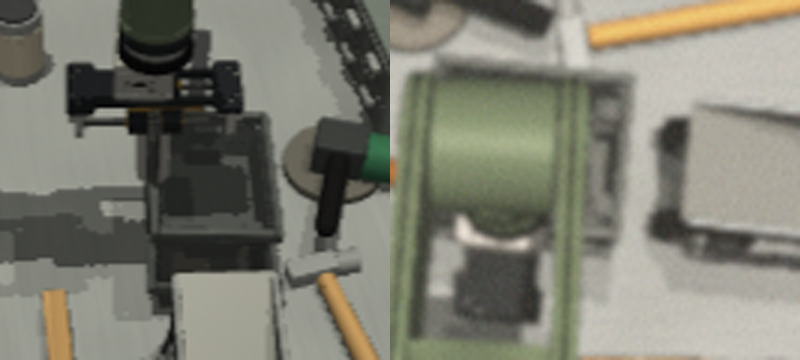

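```bash
python3 - <<'E'
from h import *
P=[pl("side",270+u/3,130+v/3,158) for u,v in[(151,235),(280,238),(268,113)]]
print(P,(P[0]+P[2])/2,[np.linalg.norm(P[i]-P[i+1]) for i in(0,1)])
e=P[1]-P[0];g=P[2]-P[1];print(np.degrees(np.arctan2(e[1],e[0]))+90,np.degrees(np.arctan2(g[1],g[0])))
E
```

```text
[array([465.5, -47.5, 158. ]), array([595.6, -72.5, 158. ]), array([624.9, 103.8, 158. ])] [545.2   28.15 158.  ] [np.float64(132.48022493942258), np.float64(178.7181580030412)]
79.1226403217703 80.56403037015161
```

```bash
python3 - <<'E'
from h import *
a=(290+(633-390)/3.727,158.75);b=(290+(612-390)/3.727,200.75)
print(tri(a,(363.3,209.3)),tri(b,(320.3,208.3)))
for z in(130,145,158): print(z,pl("top",*a,z),pl("top",*b,z))
# predicted
c=np.array([548,42,158.]);d=np.array([.143,.99,0]);n=np.array([-.99,.143,0])
for s,t in((-1,1),(-1,-1),(1,-1)): p=c+s*90*d+t*70*n;print(p,proj("side",p),(proj("side",p)-[270,130])*3,proj("top",p))
E
```

```text
(array([603.2, -57.8, 139.5]), np.float64(4.7)) (array([466.7, -34.1, 141.2]), np.float64(2.9))
130 [607.9 -58.6 130. ] [466.6 -34.4 130. ]
145 [604.3 -57.7 145. ] [464.7 -33.8 145. ]
158 [601.2 -56.9 158. ] [463.1 -33.3 158. ]
[465.83 -37.09 158.  ] [319.8 205.7] [149.4 227.1] [350.7 199.9]
[604.43 -57.11 158.  ] [364.9 205.2] [284.7 225.6] [355.2 157.8]
[630.17 121.09 158.  ] [359.7 163.9] [269.1 101.7] [300.8 152. ]
```

Call:
{"name": "send_rows", "arguments": {"increments": [[[-1, -1, 5], [0, 0, 0], -1], [[-1, -1, 12], [0, 0, 0], -1], [[-1, -1, 19], [0, 0, 0], -1], [[-1, -1, 25], [0, 0, 0], -1], [[-1, -1, 29], [0, 0, 0], -1], [[-1, -1, 31], [0, 0, 0], -1], [[-1, -1, 31], [0, 0, 0], -1]], "grip_force": 55}}

```text
t: 20.78
position: [481.3, 49.6, 125.0]
ee_rot: [0.754, 0.656, -0.001, -0.001]
force: [0.3, -1.0, -1.7]
width: 10.1
```

Call:
{"name": "send_rows", "arguments": {"increments": [[[0, 0, 2], [0, 0, 0], -1], [[0, 0, 4], [0, 0, 0], -1], [[0, 0, 4], [0, 0, 0], -1]]}}

```text
t: 21.03
position: [481.8, 49.6, 121.8]
ee_rot: [0.754, 0.656, -0.0, -0.0]
force: [-0.1, -0.3, -1.7]
width: 9.7
```

Call:
{"name": "send_rows", "arguments": {"increments": [[[0, 0, 2], [0, 0, 0], -1], [[0, 0, 4], [0, 0, 0], -1], [[0, 0, 4], [0, 0, 0], -1]]}}

```text
t: 21.28
position: [481.8, 49.7, 117.7]
ee_rot: [0.754, 0.656, 0.0, -0.0]
force: [-0.6, 0.7, -1.9]
width: 9.6
```

```bash
python3 - <<'E'
from h import *
s,M=st([481.6,49.7,109]);print(s["moment"].round(2))
E
```

```text
t 21.28 p [481.8  49.7 117.7] yawY -8.0 z [-0.  0. -1.] F [-0.6  0.7 -1.9] w 9.6 q [-0.08  0.13  1.86  0.    1.15  0.06]
shift [ 0.  -0.2  8.7]
[-0.02  0.12 -0.02]
```

Call:
{"name": "send_rows", "arguments": {"increments": [[[0, 0, 2], [0, 0, 0], -1], [[0, 0, 3], [0, 0, 0], -1], [[0, 0, 3], [0, 0, 0], -1]]}}

```text
t: 21.53
position: [481.8, 49.5, 114.8]
ee_rot: [0.754, 0.656, -0.0, -0.0]
force: [-0.9, -0.5, -0.6]
width: 9.8
```

Call:
{"name": "send_rows", "arguments": {"increments": [[[0, 0, 2], [0, 0, 0], -1], [[0, 0, 3], [0, 0, 0], -1], [[0, 0, 3], [0, 0, 0], -1]]}}

```text
t: 21.78
position: [481.7, 49.8, 112.1]
ee_rot: [0.754, 0.656, -0.0, -0.0]
force: [-2.5, 0.7, 2.5]
width: 10.0
```

Call:
{"name": "send_rows", "arguments": {"increments": [[[0, 0, 1], [0, 0, 0], -1], [[0, 0, 2], [0, 0, 0], -1], [[0, 0, 2], [0, 0, 0], -1]]}}

```text
t: 22.03
position: [481.6, 49.9, 110.5]
ee_rot: [0.754, 0.656, -0.0, -0.0]
force: [-5.2, 1.2, 8.0]
width: 10.4
```

```bash
python3 - <<'E'
from h import *
s,M=st([481.6,49.7,109]);print(s["moment"].round(2))
E
```

```text
t 22.03 p [481.6  49.9 110.5] yawY -7.9 z [-0.001  0.001 -1.   ] F [-5.2  1.2  8. ] w 10.4 q [-0.08  0.14  1.87  0.    1.13  0.06]
shift [-0.2  0.1  1.5]
[ 0.22  0.66 -0.03]
```

Call:
{"name": "send_rows", "arguments": {"increments": [[[0, -1.5, -1], [0, 0, 0], -1], [[0, -2, -1], [0, 0, 0], -1]]}}

```text
t: 22.2
position: [481.6, 49.7, 111.8]
ee_rot: [0.754, 0.656, 0.001, 0.002]
force: [1.3, -0.1, 1.3]
width: 10.6
```

Call:
{"name": "send_rows", "arguments": {"increments": [[[0, 0, 0], [0, 0, 0], -0.75], [[0, 0, 0], [0, 0, 0], -0.7], [[0, 0, 0], [0, 0, 0], -0.6], [[0, 0, 0], [0, 0, 0], -0.5], [[0, 0, 0], [0, 0, 0], -0.3], [[0, 0, 0], [0, 0, 0], -0.2], [[0, 0, 0], [0, 0, 0], -0.2]], "grip_force": 10}}

```text
t: 22.78
position: [479.8, 49.8, 110.8]
ee_rot: [0.754, 0.656, -0.0, -0.0]
force: [-0.3, 0.2, -0.0]
width: 37.0
```

```bash
python3 - <<'E'
from h import *
s,M=st()
E
```

```text
t 22.78 p [479.8  49.8 110.8] yawY -8.0 z [-0. -0. -1.] F [-0.3  0.2 -0. ] w 37.0 q [-0.08  0.14  1.87 -0.    1.13  0.06]
```

Now lift straight up, retreat clear, and check.

Call:
{"name": "send_rows", "arguments": {"increments": [[[0, 0, -10], [0, 0, 0], -0.2], [[0, 0, -30], [0, 0, 0], -0.2], [[0, 0, -60], [0, 0, 0], -0.2], [[0, 0, -90], [0, 0, 0], -0.2], [[0, 0, -120], [0, 0, 0], -0.2], [[25, 0, -130], [0, 0, 0], -0.2], [[60, 0, -130], [0, 0, 0], -0.2], [[95, 0, -130], [0, 0, 0], -0.2]]}}

```text
t: 23.45
position: [494.4, 144.6, 243.9]
ee_rot: [0.755, 0.655, 0.002, 0.001]
force: [0.3, -0.6, -0.8]
width: 37.6
```

Call:
{"name": "send_rows", "arguments": {"increments": [[[35, 0, 0], [0, 0, 0], -0.2], [[70, 0, 0], [0, 0, 0], -0.2], [[105, 0, 0], [0, 0, 0], -0.2], [[140, 0, 0], [0, 0, 0], -0.2], [[175, 0, 0], [0, 0, 0], -0.2], [[210, 0, 0], [0, 0, 0], -0.2], [[235, 0, 0], [0, 0, 0], -0.2], [[250, 0, 0], [0, 0, 0], -0.2]]}}

```text
t: 24.12
position: [527.3, 394.6, 241.5]
ee_rot: [0.754, 0.657, 0.001, -0.0]
force: [-0.1, -1.1, -0.7]
width: 37.4
```

```bash
python3 - <<'E'
from h import *
s,M=st()
S=grab_frame("side");T=grab_frame("top");cv2.imwrite("pics/side4.png",S);cv2.imwrite("pics/top4.png",T)
a=S[150:345,300:400];b=T[140:240,290:480]
o=np.zeros((600,800,3),np.uint8);A=cv2.resize(a,(308,600),interpolation=cv2.INTER_CUBIC);B=cv2.resize(b,(490,258),interpolation=cv2.INTER_CUBIC)
o[:,:308]=A;o[:258,310:]=B;o[260:600,310:800]=cv2.resize(S[160:243,295:415],(490,340),interpolation=cv2.INTER_CUBIC)
cv2.imwrite("pics/c9.png",o)
E
```

```text
t 24.12 p [527.3 394.6 241.5] yawY -7.8 z [ 0.     0.001 -1.   ] F [-0.1 -1.1 -0.7] w 37.4 q [0.51 0.37 1.3  0.   1.48 0.65]
```

View pics/c9.png

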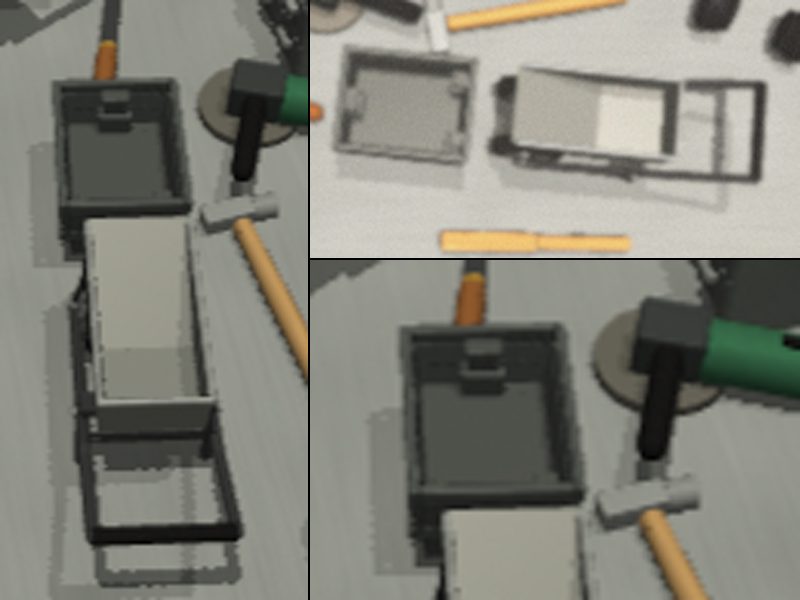

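```bash
python3 - <<'E'
from h import *
S=[(403,325),(568,323),(583,491),(412,494)];T=[(335,151),(346,48),(480,61),(468,160)]
s=[(295+(u-310)/4.083,160+(v-260)/4.096) for u,v in S];t=[(290+(u-310)/2.579,140+v/2.58) for u,v in T]
for a,b in zip(t,s): print(tri(a,b),pl("side",*b,110),pl("top",*a,110))
for z in (85,110,120):
  P=np.array([pl("side",*b,z) for b in s]);print(z,"side L,W",np.linalg.norm(P[1]-P[2]),np.linalg.norm(P[0]-P[3]),np.linalg.norm(P[0]-P[1]),np.linalg.norm(P[2]-P[3]),P.mean(0))
# lower crate near rim corners predicted at z60
E
```

```text
(array([485.8, 132.6, 110.2]), np.float64(7.4)) [489.5 133.  110. ] [482.1 132.7 110. ]
(array([624.2, 115.4, 107.1]), np.float64(7.8)) [627.3 113.3 110. ] [619.5 115.3 110. ]
(array([597.2, -61.7, 108.2]), np.float64(2.2)) [597.8 -63.  110. ] [595.6 -61.5 110. ]
(array([465.8, -41. , 105.4]), np.float64(1.4)) [465.8 -44.5 110. ] [464.6 -40.8 110. ]
85 side L,W 182.82828008817455 183.11946919975495 142.42545418568972 136.31658006273486 [550.75  55.5   85.  ]
110 side L,W 178.75105594093705 179.07523558549352 139.20104166276914 133.2900971565404 [545.1  34.7 110. ]
120 side L,W 177.14000112905046 177.36372233351443 137.87171573604206 131.97492186017766 [542.85   26.375 120.   ]
```

The stack reads right: rim corner heights are 105–110 mm, where a proper stand is 110, nested is 85, and hung on the rim is about 120. The barrow is upright and empty, and the hammer hasn't moved. Handing in.

```bash
python3 - <<'E'
from h import *
print(close_job())
E
```

```text
the job is handed in; nothing more can be done
None
```

The job is done and handed in at about 24 s. All four blanks are in the crate, the barrow is back on its legs, and the spare crate sits on top of the filled one, turned end for end. The hand-in gave no verdict.

- **Barrow:** I rolled it about 10 mm towards the crate, turned its nose about 5° to line up, tipped it to 62° and lowered it. A picture showed all four blanks in the crate. The crate shifted about 25 mm forward and turned about 9° while I tipped.
- **Lowering:** the legs touched down with the gripper about 6 mm higher than expected, so the bar had probably slipped in the fingers. About 5 N of upward push stayed on the gripper until I let go. The last picture shows the barrow standing upright.
- **Spare crate:** it was pinched by its rim on the file side, turned about 167° and set down with at most about 8 N of push. The last pictures put its rim corners at 110, 107, 108 and 105 mm, so it is level within what I can measure. Standing on the lugs should give 110 mm; nested would give 85 mm.
- **Disagreements:** the two views differed by up to 8 mm at the far corners. Before setting down, the side view also made the spare look 10–15 mm low, but contact came only about 4–6 mm early.
- **Other tools:** the hammer is where it was; I didn't measure the others.

I viewed 12 pictures, two over the budget of 10.

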